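# Load the dose tin and press the drawer into its push-push catch

## Task

Stand the coffee-dose tin with the green lid in the round green nest of the open spring-loaded drawer, setting it down gently. Then press the drawer in by its wooden front until its push-push catch takes it, never pushing with more than about 25 N, let go, and check that it really stays shut by itself, with the tin still standing in the nest. Leave the tin with the white lid and the cup where they are.

Things in the scene. Friction and masses are not known exactly. Their poses are not given: they have to be found in the camera images.
- dose_unit: Low white cabinet fixed on the counter, 260 mm long (x), 170 wide (y), 74 high, with a white brew scale fixed on the rear half of its roof (top 94 mm above the counter). Origin on the counter, on the centre line, 110 mm behind the cabinet's open front; its x axis points into the cabinet, the way the drawer is pressed in; z up. Position and yaw vary
- dose_tray (a joint): Drawer travel (m): 0 out (start), grows as pressed in. A spring pushes it out with 3 N (out) to 8 N (in). Push-push catch: pressed to the rubber stop and released, it comes back some 8 mm and stays; pressed to the stop again, it is let go. The catch's depth is hidden and varies: latched rest 0.070 to 0.102; stop met 7 mm deeper, then 5 N per mm; click 1 mm before it. 12 to 18 N is sure, 25 N too much
- panel (a point): Centre of the outer (robot-pressed) face of the drawer's wooden front, 37 mm above the counter. The front is 164 mm wide (along the cabinet's y), reaches from 4 to 70 mm above the counter, is 10 mm thick; press it along the cabinet's +x. Moves with the drawer
- nest (a point): Centre of the nest's floor, 17 mm above the counter: a green ring on the drawer floor, inner diameter 49 mm, outer 59 mm, 10 mm high. It lies 75 mm behind the outer face of the wooden front and, with the drawer out, 55 mm in front of the cabinet. The drawer is 130 mm wide inside, its side walls are 39 mm above the counter, its front 70 mm. Moves with the drawer
- green_tin_mid (a point): Centre (half-way up) of the closed aluminium dose tin with the green lid, the one to load: upright cylinder, diameter 44 mm, 42 mm high, about 140 g, z up. Stands on the counter at the start; standing in the nest its centre is 21 mm above the nest's floor, and it passes under the cabinet's roof
- white_tin_mid (a point): Centre of the like tin with the white lid (diameter 44 mm, 42 mm high): a bystander, stays where it is. The two tins swap places from start to start
- cup_mid (a point): Centre of a taupe cup, 76 mm across, 75 mm high, standing on the counter: a bystander, stays where it is
There are look-alikes about, which are no part of the job. What is shaped like the part that bears green_tin_mid but purple or red is not meant.

How it is judged:
By the outcome, as a careful person would: the job done as asked, in the order asked, and still so for the second after the job is handed in, with the robot touching nothing.
It also fails if it takes over 58 s, if anything falls off the work surface, if the arm or the gripper's body presses on something with over 40 N, if the wrist force passes 120 N, or if a joint passes its speed limit or range.

## Robot

A 6-joint arm with a two-finger parallel gripper is mounted at the origin on the work surface. World frame = base frame: x ahead of the robot, y to its left, z up, the work surface at z = 0. Lengths are in m, angles in rad, forces in N, time in s.
With the tool pointing down it reaches from about 0.225 to 0.875 m from the base axis. Payload 3.4 kg.
Tool frame: the origin (TCP) lies on the centre line of the jaws, within the pads' length; the fingertips stand 19 mm ahead of it and the grasp point (between the pads) is the TCP (nose_length is the distance from the TCP to the fingertips, in m); z points along the fingers, y is the direction in which the jaws open and shut (so a half turn about z gives the same grasp; the last joint's range is limited). The gripper opens to 85 mm and grips with 20 to 120 N. Pads are 22 mm wide; open, the fingers measure 114 mm over their backs; the gripper's body (76 mm by 85 mm) begins 54 mm behind the grasp point. The pads swing forward as they close: fully open they stand 13 mm farther back than shut.
Start: joints at [-1.276, 0.276, 1.505, -0, 1.361, -0.121], TCP at [0.232, -0.526, 0.211] pointing down, gripper open.
Joint ranges: [-2.89, 2.89], [-0.75, 2.08], [0.22, 2.7], [-1.18, 4.32], [0.11, 2.71], [-2.7, 2.7]. Speed limits (rad/s): [2.57, 2.57, 3.14, 3.14, 3.14, 3.14].

## Interface

Orientations are given as a unit quaternion [w, x, y, z].
In Python, from rig import * gives the robot as it stands.
- The arm moves only by the shell command python3 -m jog 'ROWS' [OPENING] [FORCE]. ROWS is JSON, one flat list of numbers, 6 for each row, row after row: the shift along the tool's x, y, z in mm, then the turn, a rotation vector about the tool's x, y, z in degrees. In form: [tx, ty, tz, wx, wy, wz, tx, ty, tz, wx, wy, wz, ...]. A call has 1 to 10 rows; each row is the pose to reach, as a shift and turn from the pose commanded when the call began, along the tool's axes at that moment; what a row does not reach only later rows make up. A row lasts 1/8 s, in which the tool goes at most 62.5 mm and 10.7 degrees, less where a joint would pass 70% of its speed; a pose out of reach is approached as far as the arm can. A call with a gripper value outside its range is refused whole. OPENING is the closure, from 0 (fully open) to 1 (shut), set as the call begins (- or left out, the last holds). The fingers move at their own pace and stop on an object; FORCE is the grip in N (left out, the last holds). Time passes only in rows, so rows that repeat a pose let the fingers close. It gives the time, the measured TCP pose, the force and the opening at its end, in the units of the state.
- get_state(): the state, without advancing time (a new reading comes with each control period).
- get_image(name): name is "side" or "top"; returns a dict with "frame" (420x560x3 uint8, red, green, blue), "camera_matrix" (3x3 intrinsics, pixels), "k1" (the pictures are not rectified: a ray, as slopes to the right and down, at radius r is drawn at 1 + k1 r^2 times it, then the intrinsics apply), "rvec" (rotation vector, rad) and "tvec" (3), from world to camera coordinates, as OpenCV has them. Camera axes: x right, y down, z forward; pixel columns grow to the right and rows downward; lengths in m; the calibration is good to about 2 mm. A picture is of the moment at which its call begins. There is no depth.
- sign_off(): hands the job in, once; it reports no verdict.
The state is a dict: "clock": time; "qpos": joint angles; "qd": joint speeds; "effort": joint torques, N m; "position": TCP position; "ee_rot": TCP orientation; "contact_force": force on the tool from outside, world axes, zero at the start; "moment": the same for the moment, N m; "width": finger opening in m.
Only numpy, scipy, OpenCV 4.12 (cv2) and the standard library are available. Lean on these libraries where they do the work, as an engineer would, in place of code of your own. Each camera call takes 0.05 s, during which the arm holds its last target.

## Working session

There is one attempt and no reset: what is moved stays moved. The work goes in short steps, Python scripts to look and compute and a shell command to move; the robot and the scene stay as the last step left them, time stands still between calls to the robot, and variables do not carry over. Pictures are saved under pics/ and viewed, and the job is handed in when it is done.

```bash
ls; mkdir -p pics
python3 - <<'E'
from rig import *
import cv2
s=get_state();print(s)
for n in("side","top"):
    d=get_image(n);cv2.imwrite(f"pics/{n}0.png",d["frame"][:,:,::-1]);print(n,d["camera_matrix"],d["k1"],d["rvec"],d["tvec"])
E
```

```text
pics
{'clock': 0.0, 'qpos': array([-1.27599401e+00,  2.76589440e-01,  1.50614528e+00,  2.24949330e-05,
        1.36069262e+00, -1.21001131e-01]), 'qd': array([-0.00047172, -0.00023825, -0.00076603, -0.00047645, -0.00015163,
       -0.00267128]), 'effort': array([-2.73923597e-04, -4.16772473e+01, -2.45802569e+01, -6.85480404e-05,
        1.11840974e-02,  8.43941365e-06]), 'position': array([ 0.23209283, -0.52545663,  0.21033807]), 'ee_rot': array([-9.14836880e-04,  9.78466242e-01,  2.06404873e-01, -6.86609668e-05]), 'contact_force': array([0.0292057 , 0.0634926 , 0.14717813]), 'moment': array([-0.0174816 ,  0.03617145,  0.03571219]), 'width': 0.08545338220448444}
side [[379.64594892   0.         282.52751703]
 [  0.         379.64594892 217.14303991]
 [  0.           0.           1.        ]] -0.017878182635011713 [ 2.16565904 -0.05251483  0.01698184] [-0.58908101  0.01067332  1.06191932]
top [[513.53554149   0.         286.22036642]
 [  0.         513.53554149 215.92317589]
 [  0.           0.           1.        ]] 0.048534020757532326 [ 2.17882228 -2.1194939   0.12725049] [-0.11130769  0.58713216  1.20805833]
```

View pics/side0.png

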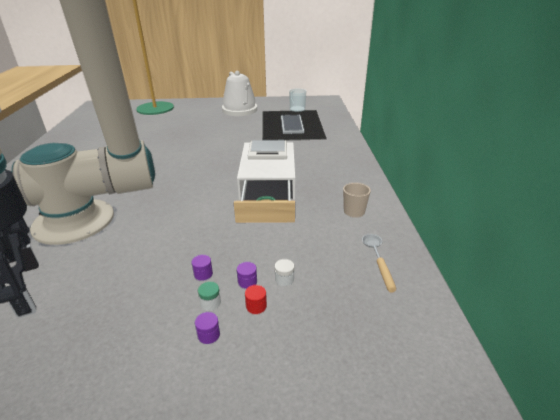

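View pics/top0.png

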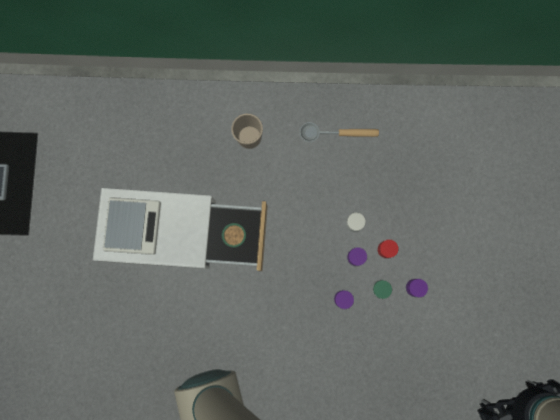

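The side view shows the green-lid tin at about (209,295) and the white one at (285,272). The drawer's wooden front is at (265,211). In the top view the green lid is at (382,289), the nest at (233,235) and the wooden front at (262,237). Next I'll measure these.

```bash
cat > h.py <<'E'
from rig import *
import cv2, numpy as np
from scipy.spatial.transform import Rotation as Ro
def und(d,uv):
    K=d["camera_matrix"]; uv=np.asarray(uv,float).reshape(-1,1,2)
    return cv2.undistortPoints(uv,K,np.array([d["k1"],0,0,0.]),None,None,None).reshape(-1,2)
def plane(d,uv,z):
    n=und(d,uv); R=cv2.Rodrigues(np.array(d["rvec"]))[0]; t=np.array(d["tvec"]).ravel()
    C=-R.T@t; D=np.c_[n,np.ones(len(n))]@R
    return C+D*((z-C[2])/D[:,2])[:,None]
def proj(d,p):
    return cv2.projectPoints(np.asarray(p,float).reshape(-1,3),np.array(d["rvec"],float),np.array(d["tvec"],float),d["camera_matrix"],np.array([d["k1"],0,0,0.]))[0].reshape(-1,2)
def hsv(d): return cv2.cvtColor(d["frame"],cv2.COLOR_RGB2HSV)
def blobs(m,amin=15):
    n,l,s,c=cv2.connectedComponentsWithStats(m.astype(np.uint8))
    return [(s[i].tolist(),c[i]) for i in range(1,n) if s[i][4]>=amin]
def save(d,name,box=None,k=1):
    f=d["frame"][:,:,::-1]
    if box: x,y,w,h=box; f=f[y:y+h,x:x+w]
    cv2.imwrite("pics/"+name,cv2.resize(f,None,fx=k,fy=k,interpolation=cv2.INTER_CUBIC))
E
python3 - <<'E'
from h import *
t=get_image("top");s=get_image("side")
H=hsv(t)
g=cv2.inRange(H,(60,90,40),(95,255,255))
g[:100]=0
for b in blobs(g,10): print("green top",b)
w=cv2.inRange(H,(8,90,90),(25,255,255))
for b in blobs(w,10): print("wood top",b)
Hs=hsv(s)
g=cv2.inRange(Hs,(60,90,40),(95,255,255)); 
for b in blobs(g,15): print("green side",b)
w=cv2.inRange(Hs,(8,90,90),(25,255,255))
for b in blobs(w,30): print("wood side",b)
save(t,"t1.png",(190,180,100,100),6)
save(s,"s1.png",(180,130,140,190),3)
E
```

```text
green top ([374, 281, 17, 17, 221], array([382.28054299, 289.04072398]))
green top ([530, 397, 18, 23, 70], array([535.6       , 406.97142857]))
wood top ([339, 130, 40, 6, 220], array([359.12727273, 132.39090909]))
wood top ([257, 202, 9, 68, 246], array([261.19105691, 235.61382114]))
wood top ([225, 226, 18, 18, 265], array([233.52830189, 234.7245283 ]))
green side ([361, 0, 199, 420, 58908], array([479.62424458, 166.56118015]))
green side ([137, 102, 36, 12, 306], array([154.49019608, 107.87254902]))
green side ([21, 144, 53, 20, 582], array([ 44.21134021, 154.06013746]))
green side ([147, 150, 5, 13, 30], array([148.6, 156.5]))
green side ([0, 155, 5, 17, 59], array([  1.54237288, 162.69491525]))
green side ([150, 164, 4, 12, 27], array([151.33333333, 169.2962963 ]))
green side ([258, 196, 16, 3, 33], array([266.09090909, 197.33333333]))
green side ([54, 210, 26, 7, 28], array([ 67.21428571, 213.28571429]))
green side ([199, 282, 20, 18, 274], array([208.31021898, 290.41970803]))
wood side ([106, 0, 160, 107, 13684], array([187.38409822,  45.34712072]))
wood side ([0, 66, 81, 54, 2201], array([29.11721945, 84.71558383]))
wood side ([234, 200, 61, 22, 1195], array([264.28451883, 211.24351464]))
wood side ([377, 260, 18, 32, 162], array([386.35185185, 278.2037037 ]))
```

View pics/t1.png

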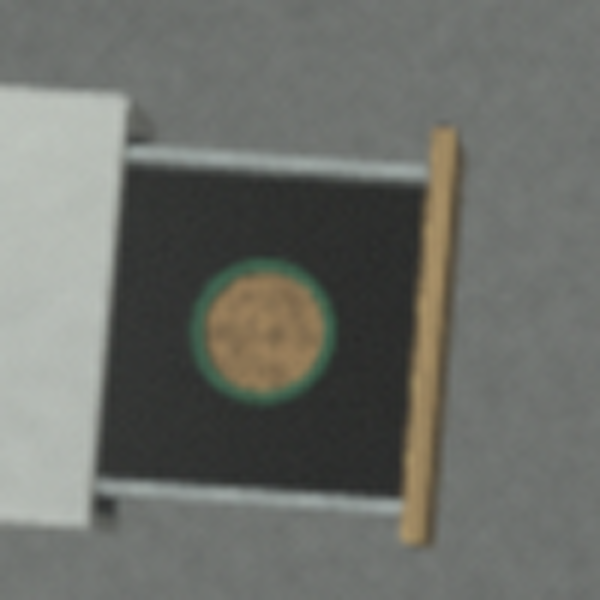

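View pics/s1.png

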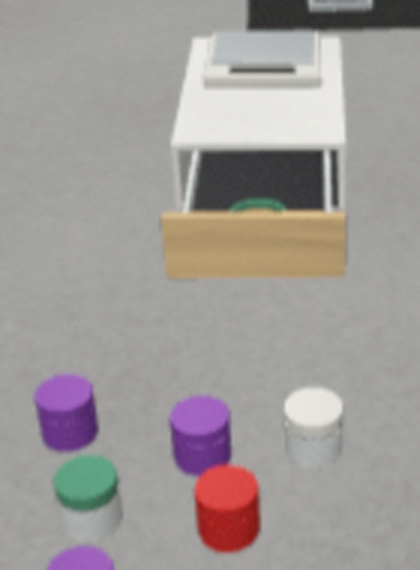

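Run:
```python
from h import *
t=get_image("top");s=get_image("side")
np.set_printoptions(precision=4,suppress=True)
H=hsv(t)
def lidc(lo,hi,roi):
    m=cv2.inRange(H,lo,hi); k=np.zeros_like(m); x,y,w,h=roi; k[y:y+h,x:x+w]=m[y:y+h,x:x+w]; return blobs(k,50)
g=plane(t,[382.28,289.04],.042)[0]; print("green",g, "width px->", plane(t,[[373.8,289],[390.8,289]],.042))
V=H[:,:,2]; 
for b in lidc((0,0,150),(180,60,255),(335,205,40,40)): print("white",b,plane(t,b[1],.042))
for nm,c in (("purple",(130,80,40)),):
    for b in lidc(c,(160,255,255),(320,230,130,90)): print(nm,b,plane(t,b[1],.042))
for b in lidc((0,120,80),(6,255,255),(320,230,130,90)): print("red",b,plane(t,b[1],.042))
print("nest cork",plane(t,[233.53,234.72],.017))
off=np.array([190,180])
c=lambda x,y:off+(np.array([x,y])+.5)/6-.5
# outer front top edge z .070
a,b=plane(t,[c(459,130),c(430,545)],.070); print("front",a,b,np.linalg.norm(a-b),(a+b)/2)
d=(a-b)[:2]; n=np.array([-d[1],d[0]])/np.linalg.norm(d); print("yaw from front",n,np.degrees(np.arctan2(n[1],n[0])))
a,b=plane(t,[c(128,95),c(92,525)],.074); print("roof",a,b,np.linalg.norm(a-b),(a+b)/2)
d=(a-b)[:2]; n=np.array([-d[1],d[0]])/np.linalg.norm(d); print("yaw",np.degrees(np.arctan2(n[1],n[0])))
# roof long edges / whole white contour
m=cv2.inRange(H,(0,0,140),(180,70,255));k=np.zeros_like(m);k[180:275,85:215]=m[180:275,85:215]
k=cv2.morphologyEx(k,cv2.MORPH_CLOSE,np.ones((9,9)))
cs=max(cv2.findContours(k,0,2)[0],key=cv2.contourArea); r=cv2.minAreaRect(cs); print(r,plane(t,cv2.boxPoints(r),.074))
# cross check side
print("proj side green mid", proj(s,[*g[:2],.042]),"nest",proj(s,[*plane(t,[233.53,234.72],.017)[0][:2],.027]))
```

```text
green [ 0.4214 -0.3269  0.042 ] width px-> [[ 0.4209 -0.307   0.042 ]
 [ 0.4221 -0.3469  0.042 ]]
white ([347, 213, 18, 17, 244], array([355.8934, 221.0205])) [[ 0.5816 -0.2632  0.042 ]]
purple ([348, 248, 19, 18, 266], array([356.9023, 256.282 ])) [[ 0.4969 -0.2665  0.042 ]]
purple ([407, 279, 21, 18, 306], array([416.8856, 287.4771])) [[ 0.4276 -0.408   0.042 ]]
purple ([335, 291, 19, 18, 273], array([343.7363, 299.2784])) [[ 0.3948 -0.2364  0.042 ]]
red ([378, 240, 20, 18, 283], array([387.8587, 248.5336])) [[ 0.5175 -0.3399  0.042 ]]
nest cork [[0.5426 0.0332 0.017 ]]
front [ 0.6195 -0.0468  0.07  ] [ 0.4563 -0.0409  0.07  ] 0.16340150515594676 [ 0.5379 -0.0439  0.07  ]
yaw from front [0.0355 0.9994] 87.96316901098776
roof [0.6294 0.084  0.074 ] [0.4603 0.0899 0.074 ] 0.16913450814149053 [0.5448 0.087  0.074 ]
yaw 88.00179955878329
((155.5863037109375, 227.7918701171875), (121.40497589111328, 73.17071533203125), 4.085616588592529) [[0.4701 0.3509 0.074 ]
 [0.6422 0.352  0.074 ]
 [0.6294 0.0655 0.074 ]
 [0.4573 0.0698 0.074 ]]
proj side green mid [[207.8404 287.8669]] nest [[265.6023 200.7014]]
```

The cork nest centre (0.5426, 0.0332) agrees within 2 mm with the nest worked out from the wooden front and the roof edge. The measured front width is 163 mm (164 given) and the roof width is 169 mm (170 given). Yaw is about 88°.

```bash
cat >> h.py <<'E'
def todo(p,yawx=88.0):
    """shift (mm) and rotvec (deg) in tool axes to reach p with tool down, tool x at yawx deg"""
    s=get_state(); q=s["ee_rot"]; R=Ro.from_quat([q[1],q[2],q[3],q[0]])
    a=np.radians(yawx); x=np.array([np.cos(a),np.sin(a),0]); z=np.array([0,0,-1.]); y=np.cross(z,x)
    T=Ro.from_matrix(np.c_[x,y,z])
    print("t",np.round(R.inv().apply(np.array(p)-s["position"])*1000,1),"w",np.round(np.degrees((R.inv()*T).as_rotvec()),2),"clock",s["clock"],"width",s["width"])
E
python3 -c "
from h import *
todo([.4214,-.3269,.13]);todo([.4214,-.3269,.036])"
```

```text
t [ 253.4 -105.5   81. ] w [-3.000e-02 -2.000e-02 -6.418e+01] clock 0.3 width 0.08540157473325363
t [ 253.4 -105.5  175. ] w [-3.000e-02 -2.000e-02 -6.418e+01] clock 0.3 width 0.08540157473325363
```

```bash
python3 -m jog '[50,-21,16,0,0,-10, 100,-42,32,0,0,-20, 150,-63,48,0,0,-30, 200,-84,65,0,0,-40, 235,-98,75,0,0,-50, 253.4,-105.5,81,0,0,-60, 253.4,-105.5,81,0,0,-64.2, 253.4,-105.5,81,0,0,-64.2, 253.4,-105.5,81,0,0,-64.2]' 0.2
python3 -c "
from h import *
todo([.4214,-.3269,.036])
save(get_image('side'),'s2.png',(130,130,200,200),3);save(get_image('top'),'t2.png')"
```

```text
clock: 1.42
position: [0.4214, -0.3274, 0.1303]
ee_rot: [0.0, 0.72, 0.694, -0.0]
contact_force: [-0.7, -0.4, -0.2]
width: 0.0682
t [ 0.5 -0.  94.3] w [ 0.01  0.02 -0.06] clock 1.425 width 0.06823011657799644
```

View pics/s2.png

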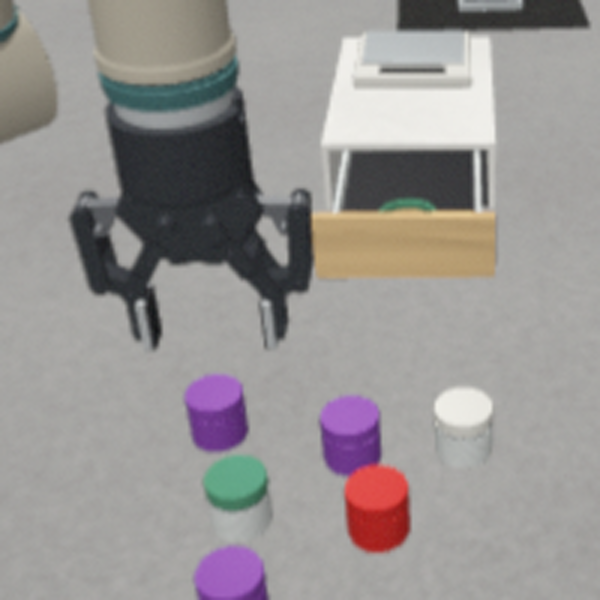

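View pics/t2.png

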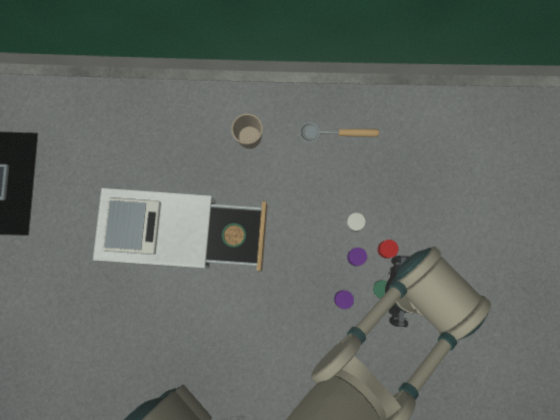

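```bash
python3 -c "
from h import *
s=get_image('side')
for z in (.13,.115,.042,.0): print(z,(proj(s,[.4214,-.327,z])-130)*3)"
```

```text
0.13 [[217.24941376 374.86272113]]
0.115 [[220.17022612 392.64915191]]
0.042 [[233.50954163 473.69988933]]
0.0 [[240.58246989 516.55643502]]
```

```bash
python3 -c "
from h import *
t=get_image('top');s=get_image('side')
for z in (.13,.115,.18,.3,.042): print(z,proj(t,[.4214,-.327,z]),(proj(s,[.4214,-.327,z])-130)*3)
save(s,'s3.png',(130,130,200,200),3);save(t,'t3.png',(340,220,120,120),5); print(get_state())"
```

```text
0.13 [[389.40198517 289.52875634]] [[217.24941376 374.86272113]]
0.115 [[388.11816806 289.44002994]] [[220.17022612 392.64915191]]
0.18 [[393.9383891  289.84258967]] [[207.02512143 312.4894411 ]]
0.3 [[406.74989732 290.73155661]] [[178.9643163  140.39982418]]
0.042 [[382.32073927 289.03985393]] [[233.50954163 473.69988933]]
{'clock': 1.675, 'qpos': array([-7.91175993e-01,  2.73285184e-01,  1.72132800e+00,  2.05997816e-06,
        1.14672229e+00, -7.55727626e-01]), 'qd': array([ 0.00059914, -0.00070988,  0.00024151, -0.00096175, -0.00051808,
       -0.00088993]), 'effort': array([ 1.80586689e-02, -3.90241671e+01, -2.21305919e+01,  1.26773983e-03,
       -8.27026397e-04,  2.69736760e-03]), 'position': array([ 0.42128854, -0.32746568,  0.13030106]), 'ee_rot': array([1.28568552e-04, 7.19528239e-01, 6.94463172e-01, 2.47487274e-06]), 'contact_force': array([ 0.23967801,  0.80764496, -1.27105446]), 'moment': array([ 0.05481895,  0.00292243, -0.03942529]), 'width': 0.06823117875775668}
```

View pics/s3.png

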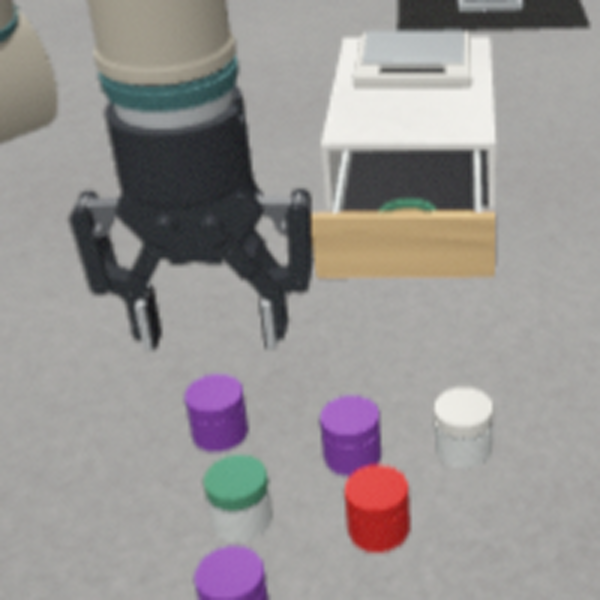

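View pics/t3.png

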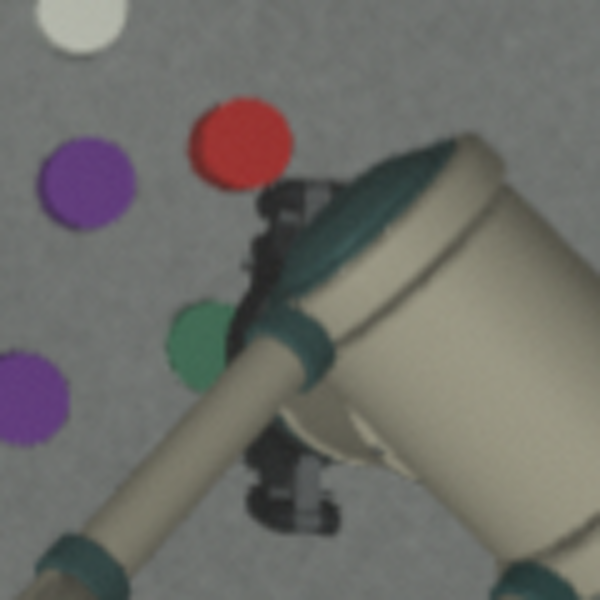

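```bash
python3 -c "
from h import *
s=get_image('side');t=get_image('top')
for z in (.211,.192,.22,.25): print(z,proj(s,[.2321,-.5255,z]),proj(t,[.2321,-.5255,z]))
im=cv2.imread('pics/side0.png')[150:350,0:100];cv2.imwrite('pics/s0c.png',cv2.resize(im,None,fx=3,fy=3))
"
```

```text
0.211 [[ 37.90174241 306.82942784]] [[499.40406154 391.07670826]]
0.192 [[ 42.93441305 316.25847134]] [[495.54936898 389.06360737]]
0.22 [[ 35.44754693 302.225534  ]] [[501.28159971 392.05738594]]
0.25 [[ 26.9208293  286.20032837]] [[507.79438093 395.45985266]]
```

View pics/s0c.png

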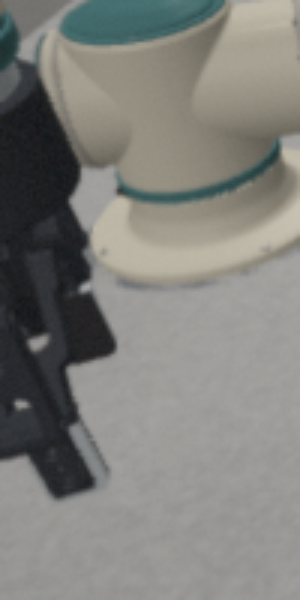

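```bash
python3 -c "
from h import *
s=get_image('side')
d=np.array([np.cos(np.radians(-66.2)),np.sin(np.radians(-66.2)),0])*.043
for z in (.192,.205,.22,.235,.25): print(z,proj(s,np.array([.2321,-.5255,z])+d),proj(s,np.array([.2321,-.5255,z])-d))
d=np.array([1,-.035,0])*.034
print('now, crop coords')
for z in (.111,.12,.13,.14,.15,.16): print(z,(proj(s,np.array([.4214,-.3274,z])+d)-130)*3,(proj(s,np.array([.4214,-.3274,z])-d)-130)*3)
"
```

```text
0.192 [[ 42.12844844 338.92035933]] [[ 43.67557046 296.15489399]]
0.205 [[ 38.463468   332.43686545]] [[ 40.46756657 289.84679471]]
0.22 [[ 34.100973   324.70933154]] [[ 36.66372373 282.35797525]]
0.235 [[ 29.5884628  316.70446269]] [[ 32.7457693  274.63415004]]
0.25 [[ 24.91838605 308.40760242]] [[ 28.70874048 266.66454474]]
now, crop coords
0.111 [[272.96506302 397.13656173]] [[168.79351199 398.3075514 ]]
0.12 [[271.58680777 386.57120277]] [[166.70111962 387.75371395]]
0.13 [[270.03371824 374.65976935]] [[164.34339506 375.855439  ]]
0.14 [[268.45731327 362.56318398]] [[161.95037581 363.77240296]]
0.15 [[266.85708415 350.27724876]] [[159.52129502 351.50042458]]
0.16 [[265.23250796 337.79764291]] [[157.05536453 339.03520057]]
```

```bash
python3 -c "
import rig;print([ (n,getattr(rig,n)) for n in dir(rig) if not n.startswith('__')])"; python3 -m jog '[0,0,20,0,0,0,0,0,40,0,0,0,0,0,50,0,0,0,0,0,50,0,0,0]'
python3 -c "
from h import *
s=get_image('side');save(s,'s4.png',(130,130,200,200),3)
d=np.array([1,-.035,0])*.034
p=get_state()['position'];print(p)
for z in (.06,.07,.08,.09,.1,.11): print(z,(proj(s,np.array([p[0],p[1],z])+d)-130)*3,(proj(s,np.array([p[0],p[1],z])-d)-130)*3)
"
```

```text
[('MotionError', <class 'rig.MotionError'>), ('get_image', <function make.<locals>.drawn_camera at 0x7efd8af00180>), ('get_state', <function make.<locals>.<lambda> at 0x7efd8af00680>), ('nose_length', 0.019), ('sign_off', <function connect.<locals>.done at 0x7efd8ae737e0>)]
clock: 2.33
position: [0.4211, -0.3269, 0.0797]
ee_rot: [-0.001, 0.719, 0.695, -0.0]
contact_force: [-0.6, 0.8, -0.4]
width: 0.0684
[ 0.42157095 -0.32733182  0.08031685]
0.06 [[280.70395737 454.29281232]] [[180.41571911 455.40383116]]
0.07 [[279.28286137 443.41078657]] [[178.25692205 444.53291819]]
0.08 [[277.84125927 432.36645482]] [[176.06705419 433.50000554]]
0.09 [[276.37871931 421.15627535]] [[173.84546378 422.30156386]]
0.1 [[274.89479806 409.77660627]] [[171.59148149 410.93396423]]
0.11 [[273.38903998 398.22370204]] [[169.30441989 399.39347472]]
```

View pics/s4.png

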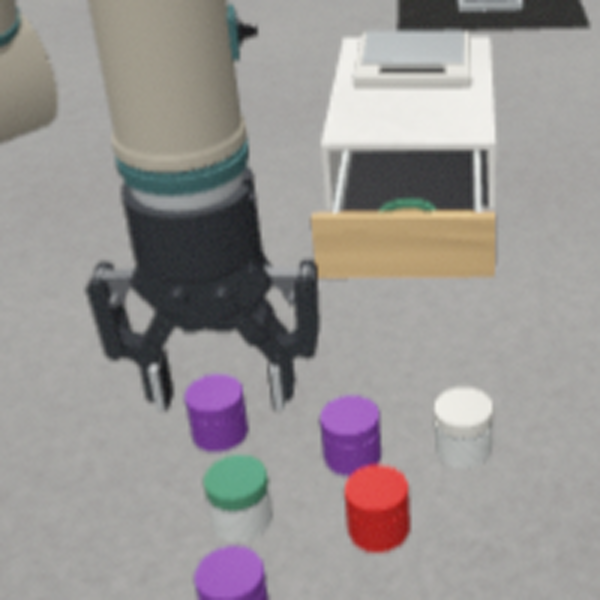

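The fingertips in the side view, at crop (160,408) and (279,408), appear about 30 mm higher than the state implies. I'll descend in stages and check each one visually.

```bash
python3 -m jog '[0,0,20,0,0,0,0,0,35,0,0,0,0,0,44,0,0,0,0,0,44,0,0,0]'
python3 -c "
from h import *
s=get_image('side');save(s,'s5.png',(150,220,130,120),5)
save(get_image('top'),'t5.png',(340,220,120,120),5)
d=np.array([1,-.035,0])*.034
p=get_state()['position'];print(p)
for z in (.015,.025,.035,.045,.055,.065): print(z,(proj(s,np.array([p[0],p[1],z])+d)-[150,220])*5,(proj(s,np.array([p[0],p[1],z])-d)-[150,220])*5)
"
```

```text
clock: 2.88
position: [0.4212, -0.3269, 0.0357]
ee_rot: [-0.001, 0.719, 0.695, -0.0]
contact_force: [-0.4, 0.3, 0.8]
width: 0.0684
[ 0.42176604 -0.32747858  0.0365219 ]
0.015 [[378.53187394 385.81170358]] [[216.68516301 387.58632561]]
0.025 [[376.31156173 368.82270201]] [[213.30993999 370.61377308]]
0.035 [[374.06011924 351.58777955]] [[209.88750799 353.39572841]]
0.045 [[371.77690805 334.10171796]] [[206.41690213 335.92699003]]
0.055 [[369.46127282 316.3591551 ]] [[202.89713211 318.2022132 ]]
0.065 [[367.11254073 298.35458003]] [[199.32718137 300.21590526]]
```

View pics/s5.png

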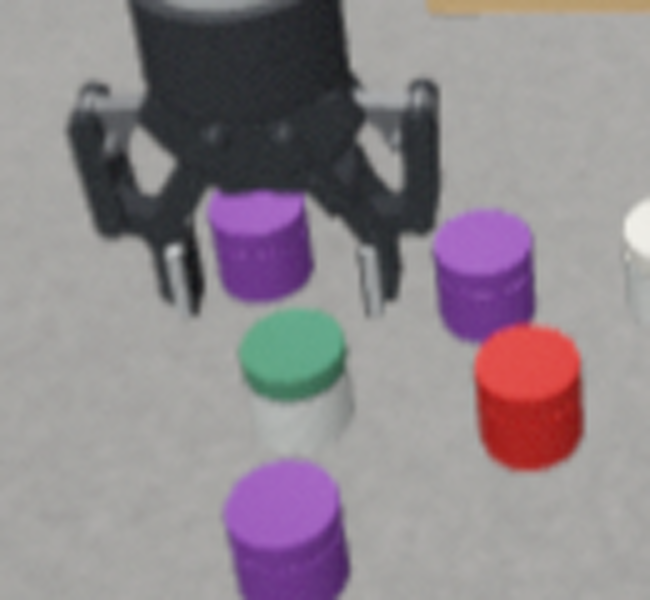

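View pics/t5.png

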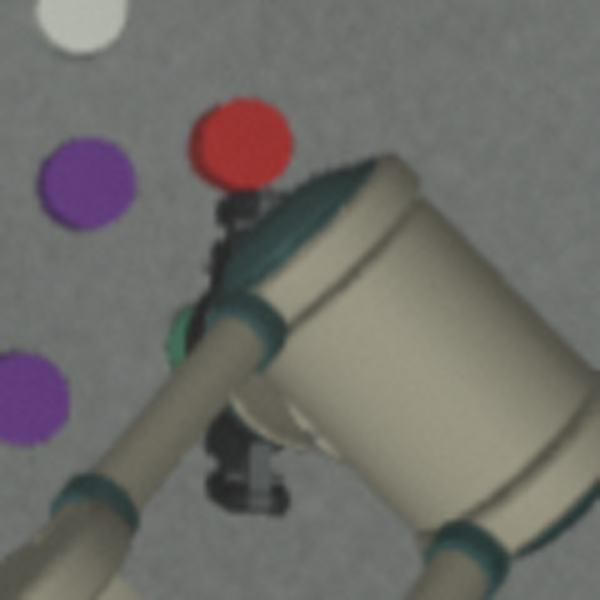

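In this crop the tips are at about (185,312) and (375,312). That puts them near z=0.058 on the nominal vertical line, just above the lid, and the top view agrees. The gripper really sits about 30 mm higher than the state suggests, so I'll go down further with force checks.

```bash
python3 -m jog '[0,0,10,0,0,0,0,0,20,0,0,0,0,0,20,0,0,0]'
python3 -c "
from h import *
s=get_image('side');save(s,'s6.png',(150,220,130,120),5)
p=get_state();print(p['position'],p['contact_force'])
"
```

```text
clock: 3.35
position: [0.4207, -0.3265, 0.0151]
ee_rot: [-0.001, 0.719, 0.695, -0.0]
contact_force: [0.1, -0.8, 0.7]
width: 0.0684
[ 0.42107154 -0.32680846  0.01559326] [-0.26429733  0.12518195  0.34354618]
```

View pics/s6.png

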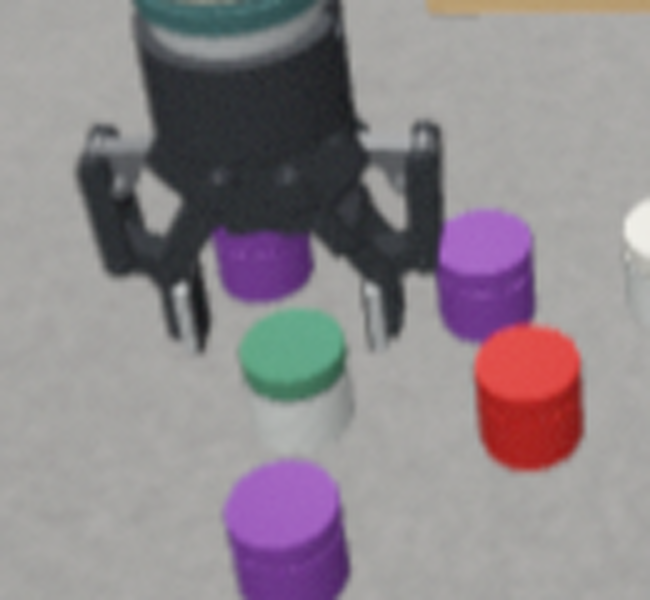

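```bash
python3 -m jog '[0,0,5,0,0,0,0,0,10,0,0,0,0,0,14,0,0,0,0,0,14,0,0,0]'
python3 -c "
from h import *
s=get_image('side');save(s,'s7.png',(150,220,130,120),5);save(get_image('top'),'t7.png',(340,220,120,120),5)
p=get_state();print(p['position'],p['contact_force'])
"
```

```text
clock: 3.9
position: [0.4212, -0.3269, 0.0018]
ee_rot: [-0.0, 0.719, 0.695, -0.0]
contact_force: [0.2, 0.7, 0.5]
width: 0.0683
[ 0.42148744 -0.32723173  0.00219064] [ 0.43553577 -0.8880388  -0.37913415]
```

View pics/s7.png

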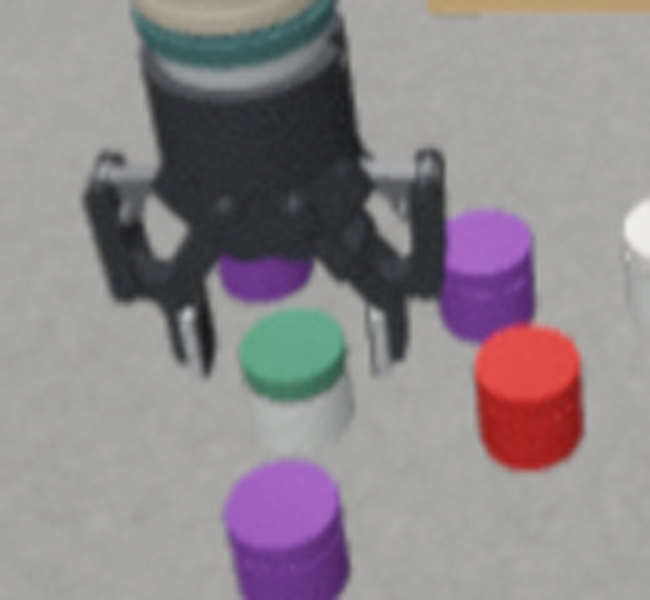

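View pics/t7.png

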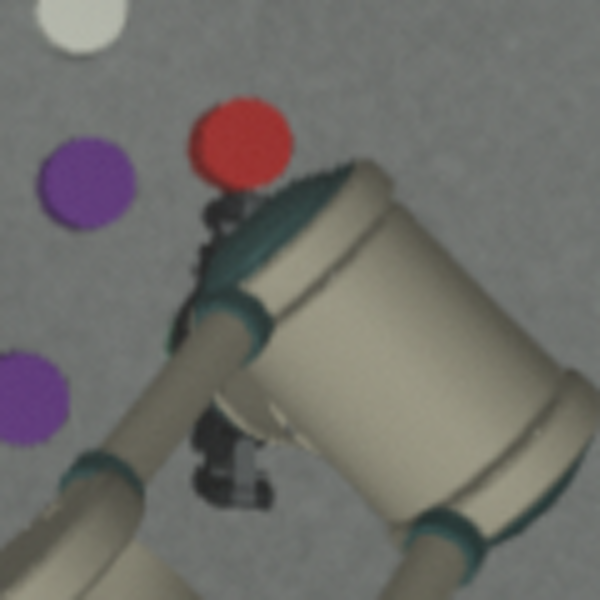

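The tips are now at row 373, which is z≈0.022, either side of the tin's mid-line. The force is about zero, so I'll close gently.

```bash
python3 -m jog '[0,0,14,0,0,0]' 2>/dev/null | head -0; true
```

```text
(no output)
```

I just sent an unintended 14 mm downward row. Checking the state before anything else.

```bash
python3 -c "
from h import *
p=get_state();print(p['clock'],p['position'],p['contact_force'],p['width'])
s=get_image('side');save(s,'s8.png',(150,220,130,120),5)
p=get_state();print(p['clock'],p['position'],p['contact_force'])"
```

```text
4.125 [ 0.42240366 -0.32812464 -0.01126163] [-0.50327873 -0.55597952  0.63301725] 0.06863298460596624
4.175 [ 0.42086168 -0.32664194 -0.01355984] [-1.26801099  0.70480254 -0.58032892]
```

View pics/s8.png

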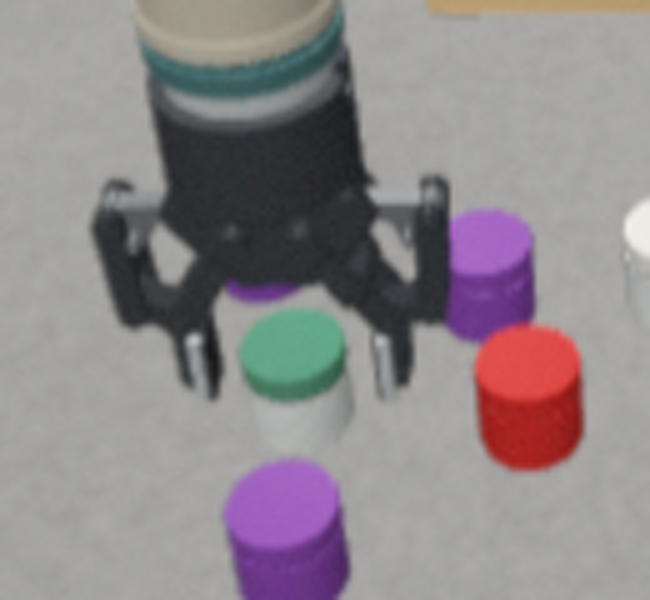

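There was no contact, and the tips are at row 395, about 9 mm above the counter. I'll raise 12 mm, then close.

```bash
python3 -m jog '[0,0,-12,0,0,0,0,0,-12,0,0,0]'
python3 -m jog '[0,0,0,0,0,0,0,0,0,0,0,0,0,0,0,0,0,0,0,0,0,0,0,0,0,0,0,0,0,0,0,0,0,0,0,0]' 1 30
python3 -c "
from h import *
s=get_image('side');save(s,'s9.png',(150,220,130,120),5)
p=get_state();print(p['clock'],p['position'],p['contact_force'],p['width'])"
```

```text
clock: 4.42
position: [0.4224, -0.328, 0.0014]
ee_rot: [0.001, 0.719, 0.695, 0.0]
contact_force: [0.6, 0.4, 1.4]
width: 0.0681
clock: 5.18
position: [0.4216, -0.3273, 0.0007]
ee_rot: [0.0, 0.719, 0.695, -0.0]
contact_force: [-0.8, 0.8, 4.4]
width: 0.0432
5.225 [ 0.42157034 -0.32733163  0.00071712] [-1.0854479   0.97605013  6.97295713] 0.0424282331089083
```

View pics/s9.png

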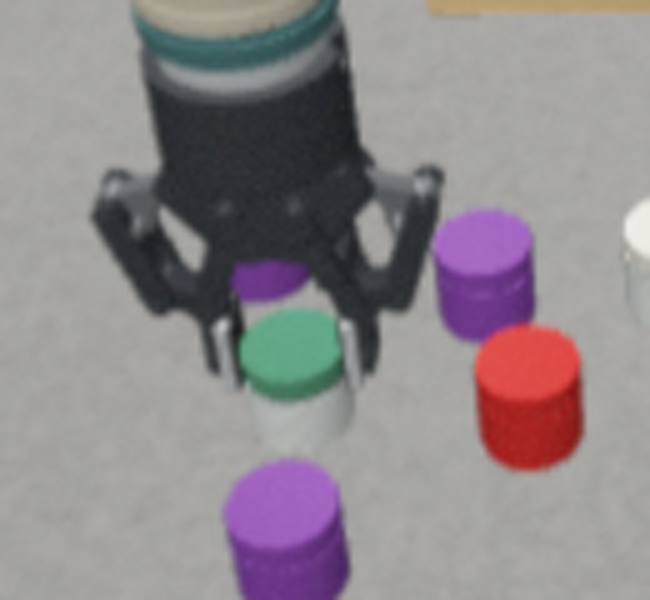

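```bash
python3 -m jog '[0,0,0,0,0,0,0,0,-4,0,0,0,0,0,-4,0,0,0]'
python3 -c "
from h import *
s=get_image('side');save(s,'s10.png',(150,220,130,120),5)
p=get_state();print(p['clock'],p['position'],p['contact_force'],p['width'])"
```

```text
clock: 5.6
position: [0.4214, -0.3272, 0.0042]
ee_rot: [0.0, 0.719, 0.695, -0.0]
contact_force: [0.3, -0.2, -1.3]
width: 0.0429
5.65 [ 0.42137232 -0.32707045  0.00403348] [-0.38847741  0.56069232 -1.64326907] 0.04284137379275456
```

View pics/s10.png

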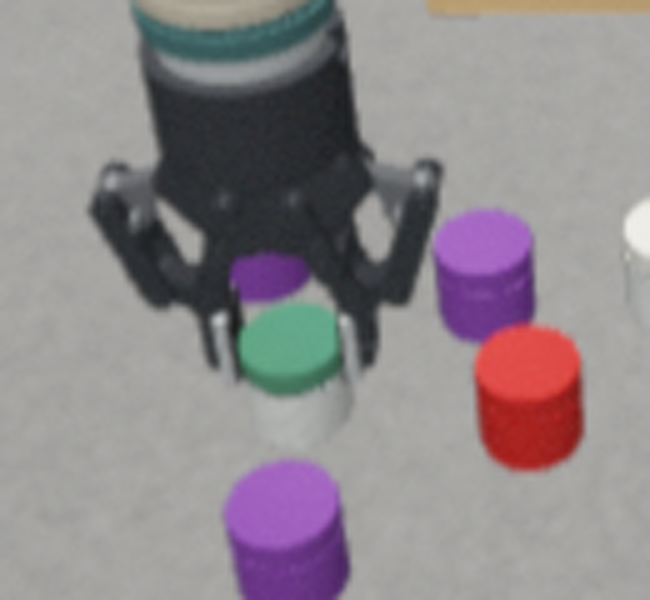

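Lifted: the lid moved up by about 7 crop pixels, the weight reads about 1.5 N, and the width is 42.8 mm. Tin-on-counter corresponds to state z≈0. Now lifting high and moving over the nest.

```bash
python3 -m jog '[0,0,-40,0,0,0,0,0,-80,0,0,0,0,0,-100,0,0,0,0,0,-100,0,0,0]'
python3 -c "
from h import *
todo([.5424,.0328,.10])"
```

```text
clock: 6.15
position: [0.4223, -0.328, 0.1055]
ee_rot: [0.002, 0.719, 0.695, 0.0]
contact_force: [0.7, -0.5, -1.2]
width: 0.0429
t [364.7 107.6   4.9] w [0.15 0.14 0.02] clock 6.15 width 0.04290641922364743
```

```bash
python3 -m jog '[35,10,0,0,0,0, 80,23,0,0,0,0, 130,38,0,0,0,0, 180,53,0,0,0,0, 230,68,0,0,0,0, 280,82,0,0,0,0, 325,96,0,0,0,0, 350,104,0,0,0,0, 364,107.6,4,0,0,0, 364.5,107.6,4,0,0,0]'
python3 -m jog '[0,0,0,0,0,0,0,0,0,0,0,0]'
python3 -c "
from h import *
s=get_image('side');save(s,'s11.png',(200,100,130,130),5)
t=get_image('top');save(t,'t11.png',(180,160,130,120),5)
todo([.5424,.0328,.10])"
```

```text
clock: 7.4
position: [0.5405, 0.0337, 0.0987]
ee_rot: [-0.001, 0.719, 0.695, -0.001]
contact_force: [-0.1, -0.3, -1.2]
width: 0.0428
clock: 7.65
position: [0.5413, 0.0323, 0.1002]
ee_rot: [0.0, 0.72, 0.694, -0.0]
contact_force: [0.8, -1.1, -0.5]
width: 0.0431
t [0.3 0.9 0.3] w [ 0.01  0.01 -0.05] clock 7.75 width 0.042721294527079
```

View pics/s11.png

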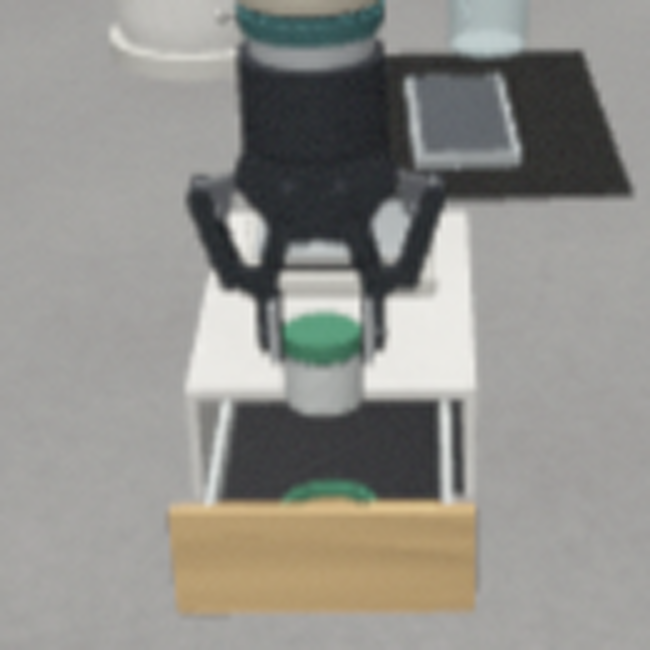

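View pics/t11.png

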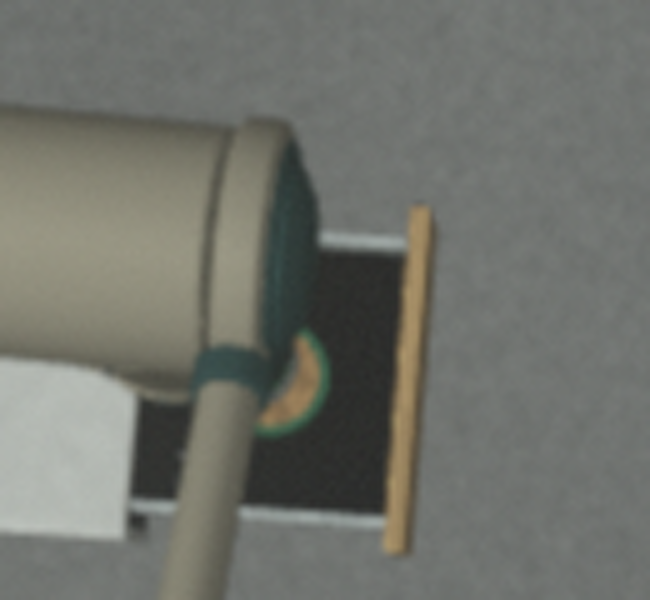

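Run:
```python
from h import *
np.set_printoptions(precision=4,suppress=True)
s=get_image('side');H=hsv(s)
m=cv2.inRange(H,(60,90,40),(95,255,255));k=np.zeros_like(m);k[155:205,245:290]=m[155:205,245:290]
for b in blobs(k,8):
    print(b)
    x,y,w,h,a=b[0]
k1=k.copy();k1[185:]=0; ys,xs=np.nonzero(k1)
for r in range(ys.min(),ys.max()+1):
    q=xs[ys==r]; print(r,q.min(),q.max(),(q.min()+q.max())/2)
for p in ([.5424,.0328,.142],[.5414,.0323,.142],[.5424,.0328,.132],[.5424,.0328,.10],[.5424,.0328,.027],[.5424,.0328-.022,.142],[.5424,.0328+.022,.142],[.5424,.0328+.0295,.027],[.5424,.0328-.022,.1]): print(p,proj(s,p))
k2=k.copy();k2[:190]=0; ys,xs=np.nonzero(k2); print("ring",xs.min(),xs.max(),ys.min(),ys.max())
```

```text
([257, 163, 15, 9, 112], array([263.9375, 167.2143]))
([259, 196, 15, 3, 26], array([266.3462, 197.3846]))
163 262 266 264.0
164 259 269 264.0
165 257 270 263.5
166 257 271 264.0
167 257 271 264.0
168 257 271 264.0
169 257 271 264.0
170 258 270 264.0
171 260 268 264.0
[0.5424, 0.0328, 0.142] [[264.1252 164.5746]]
[0.5414, 0.0323, 0.142] [[263.7561 164.6669]]
[0.5424, 0.0328, 0.132] [[264.2532 167.9008]]
[0.5424, 0.0328, 0.1] [[264.6539 178.3084]]
[0.5424, 0.0328, 0.027] [[265.5207 200.7793]]
[0.5424, 0.010800000000000004, 0.142] [[264.1591 168.2593]]
[0.5424, 0.0548, 0.142] [[264.0925 161.0187]]
[0.5424, 0.0623, 0.027] [[265.4483 195.5169]]
[0.5424, 0.010800000000000004, 0.1] [[264.6967 182.1529]]
ring 259 273 196 198
```

Run:
```python
from h import *
s=get_image('side')
im=cv2.imread('pics/side0.png')[:,:,::-1]
def prof(im,col,r0,r1):
    H=cv2.cvtColor(np.ascontiguousarray(im),cv2.COLOR_RGB2HSV)
    for r in range(r0,r1): print(r,im[r,col].tolist(),H[r,col].tolist())
g=np.array([.4214,-.3269])
for dy,z in((.022,.042),(-.022,.042),(-.022,.032),(-.022,0)): print("init",dy,z,proj(s,[g[0],g[1]+dy,z]))
prof(im,208,278,308)
print()
for dy,z in((.022,.1423),(-.022,.1423),(-.022,.1323),(-.022,.1003)): print("now",dy,z,proj(s,[.542,.0328+dy,z]))
prof(s["frame"],264,158,188)
```

```text
init 0.022 0.042 [[209.06881788 280.42384392]]
init -0.022 0.042 [[206.55867348 295.65816202]]
init -0.022 0.032 [[207.15587353 299.1618634 ]]
init -0.022 0 [[209.01073605 310.03355873]]
278 [112, 88, 128] [138, 80, 128]
279 [142, 134, 145] [142, 19, 145]
280 [158, 159, 157] [45, 3, 159]
281 [139, 163, 149] [73, 38, 163]
282 [104, 166, 139] [77, 95, 166]
283 [95, 164, 135] [77, 107, 164]
284 [94, 163, 134] [77, 108, 163]
285 [96, 163, 133] [77, 105, 163]
286 [96, 164, 134] [77, 106, 164]
287 [96, 164, 133] [76, 106, 164]
288 [97, 164, 135] [77, 104, 164]
289 [94, 162, 132] [77, 107, 162]
290 [95, 164, 133] [77, 107, 164]
291 [96, 163, 133] [77, 105, 163]
292 [91, 161, 129] [76, 111, 161]
293 [94, 161, 130] [76, 106, 161]
294 [91, 159, 129] [77, 109, 159]
295 [92, 157, 126] [76, 106, 157]
296 [79, 137, 108] [75, 108, 137]
297 [68, 120, 94] [75, 111, 120]
298 [69, 115, 90] [74, 102, 115]
299 [72, 116, 93] [74, 97, 116]
300 [118, 136, 126] [73, 34, 136]
301 [159, 163, 160] [68, 6, 163]
302 [171, 173, 172] [75, 3, 173]
303 [172, 175, 172] [60, 4, 175]
304 [170, 172, 171] [75, 3, 172]
305
[... 570 characters left out ...]
127] [75, 105, 160]
167 [93, 159, 126] [75, 106, 159]
168 [89, 151, 119] [75, 105, 151]
169 [78, 133, 104] [74, 105, 133]
170 [67, 119, 94] [76, 111, 119]
171 [72, 119, 96] [75, 101, 119]
172 [103, 129, 116] [75, 51, 129]
173 [150, 158, 154] [75, 13, 158]
174 [171, 174, 171] [60, 4, 174]
175 [175, 178, 175] [60, 4, 178]
176 [171, 174, 172] [70, 4, 174]
177 [170, 173, 171] [70, 4, 173]
178 [172, 175, 172] [60, 4, 175]
179 [174, 176, 174] [60, 3, 176]
180 [173, 175, 173] [60, 3, 175]
181 [168, 171, 168] [60, 4, 171]
182 [147, 150, 147] [60, 5, 150]
183 [85, 87, 87] [90, 6, 87]
184 [64, 63, 64] [150, 4, 64]
185 [61, 61, 61] [0, 0, 61]
186 [58, 59, 63] [114, 20, 63]
187 [60, 61, 62] [105, 8, 62]
```

The lid column (264.0) matches the predicted nest column within about 1 mm, and the rows agree within 1 px. I'll nudge 1 mm and descend to just above the ring.

```bash
python3 -m jog '[0.5,1.2,15,0,0,0, 0.5,1.2,35,0,0,0, 0.5,1.2,50,0,0,0, 0.5,1.2,60,0,0,0, 0.5,1.2,66,0,0,0, 0.5,1.2,66,0,0,0, 0.5,1.2,66,0,0,0]'
python3 - <<'E'
from h import *
s=get_image('side');save(s,'s12.png',(220,140,90,90),7)
t=get_image('top');save(t,'t12.png',(180,160,130,120),5)
p=get_state();print(p['position'],p['contact_force'],p['width']);z=p['position'][2]
for dy,zz in((.022,z+.042),(-.022,z+.042)): print("exp",dy,proj(s,[.5428,.0330+dy,zz]))
for r in range(182,203): print(r,s["frame"][r,265].tolist(),end=' ')
m=cv2.inRange(hsv(s),(60,80,40),(95,255,255))
for r in range(182,201):
    q=np.nonzero(m[r,240:295])[0]+240
    if len(q): print(r,q.min(),q.max())
E
```

```text
clock: 8.72
position: [0.5433, 0.0338, 0.0346]
ee_rot: [0.0, 0.719, 0.695, 0.0]
contact_force: [0.7, -0.7, -0.4]
width: 0.0424
[0.54327362 0.03381576 0.03476757] [ 0.67459949  0.00602776 -1.5615479 ] 0.042720523074745
exp 0.022 [[265.03111818 181.81578436]]
exp -0.022 [[265.12884575 189.53081709]]
182 [70, 103, 87] 183 [88, 145, 117] 184 [93, 159, 128] 185 [97, 161, 130] 186 [94, 161, 128] 187 [95, 161, 128] 188 [95, 161, 128] 189 [92, 156, 124] 190 [82, 142, 111] 191 [71, 123, 97] 192 [68, 116, 93] 193 [98, 127, 112] 194 [144, 152, 148] 195 [172, 174, 172] 196 [175, 178, 176] 197 [174, 177, 176] 198 [171, 173, 171] 199 [174, 175, 171] 200 [189, 180, 165] 201 [208, 185, 148] 202 [204, 177, 132] 182 264 268
183 261 271
184 259 272
185 258 272
186 258 272
187 258 272
188 258 272
189 259 272
190 259 272
191 259 271
192 261 270
```

View pics/s12.png

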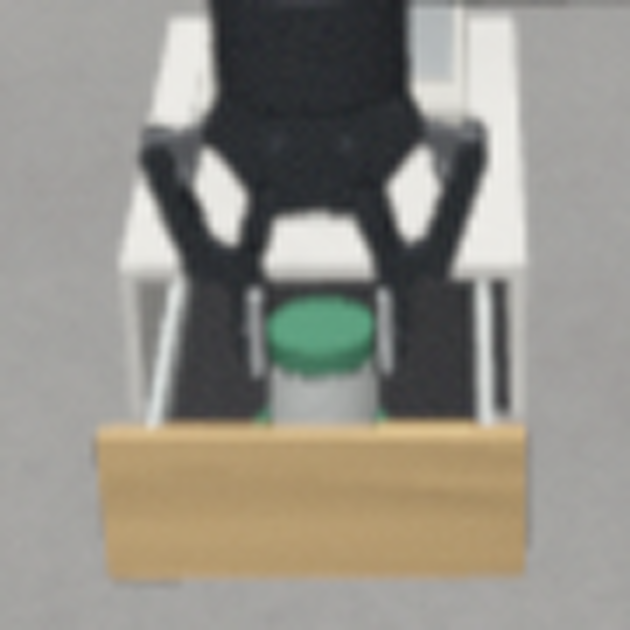

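View pics/t12.png

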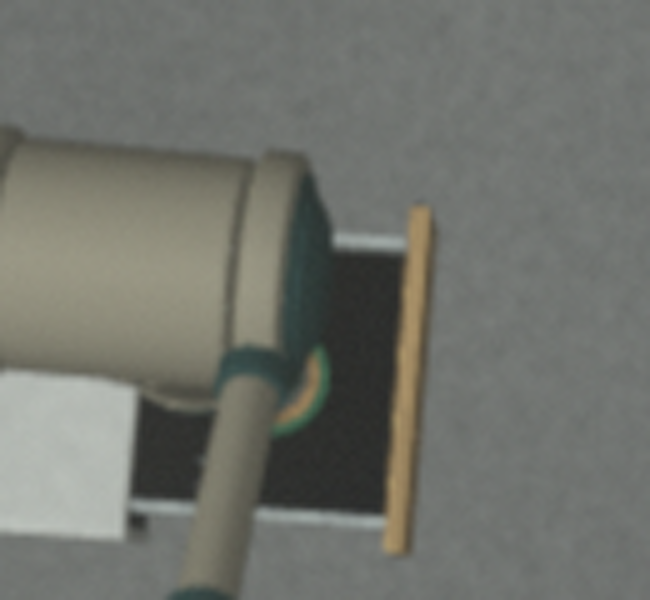

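Ring slivers show on both sides of the tin, at about (263,415) and (382,415), so it's centred. Now a slow, force-checked descent.

```bash
python3 -m jog '[0,0,2,0,0,0,0,0,4,0,0,0,0,0,6,0,0,0,0,0,6,0,0,0]';python3 -m jog '[0,0,1,0,0,0,0,0,2,0,0,0,0,0,3,0,0,0,0,0,3,0,0,0]'; python3 -m jog '[0,0,1,0,0,0,0,0,2,0,0,0,0,0,3,0,0,0,0,0,3,0,0,0]'
```

```text
clock: 9.32
position: [0.5426, 0.0338, 0.0279]
ee_rot: [-0.0, 0.719, 0.695, -0.0]
contact_force: [0.1, 0.4, -1.2]
width: 0.0431
clock: 9.82
position: [0.5427, 0.0338, 0.0251]
ee_rot: [-0.0, 0.719, 0.695, -0.0]
contact_force: [1.0, 0.0, -1.4]
width: 0.0428
clock: 10.32
position: [0.5427, 0.0338, 0.0221]
ee_rot: [-0.0, 0.719, 0.695, -0.0]
contact_force: [-0.4, 0.1, -1.3]
width: 0.0431
```

```bash
python3 -m jog '[0,0,1,0,0,0,0,0,2,0,0,0,0,0,2,0,0,0]';python3 -m jog '[0,0,1,0,0,0,0,0,1,0,0,0]'; python3 -m jog '[0,0,1,0,0,0,0,0,1,0,0,0]'
```

```text
clock: 10.7
position: [0.5427, 0.0338, 0.0201]
ee_rot: [-0.0, 0.719, 0.695, -0.0]
contact_force: [-0.0, 0.6, -1.0]
width: 0.0429
clock: 10.95
position: [0.5427, 0.0338, 0.0191]
ee_rot: [-0.0, 0.719, 0.695, -0.0]
contact_force: [-0.1, 0.1, -2.2]
width: 0.0427
clock: 11.2
position: [0.5427, 0.0338, 0.0181]
ee_rot: [-0.0, 0.719, 0.695, -0.0]
contact_force: [-0.1, -0.3, -1.7]
width: 0.0431
```

```bash
python3 -m jog '[0,0,1,0,0,0,0,0,1,0,0,0]';python3 -m jog '[0,0,0.5,0,0,0,0,0,0.5,0,0,0]'; python3 -c "
from h import *
s=get_image('side');save(s,'s13.png',(220,140,90,90),7)"
```

```text
clock: 11.45
position: [0.5429, 0.0338, 0.0177]
ee_rot: [0.0, 0.719, 0.695, 0.0]
contact_force: [-1.0, -0.7, 3.7]
width: 0.0427
clock: 11.7
position: [0.5429, 0.0338, 0.0177]
ee_rot: [0.0, 0.719, 0.695, 0.0]
contact_force: [-2.2, 0.6, 7.0]
width: 0.043
```

View pics/s13.png

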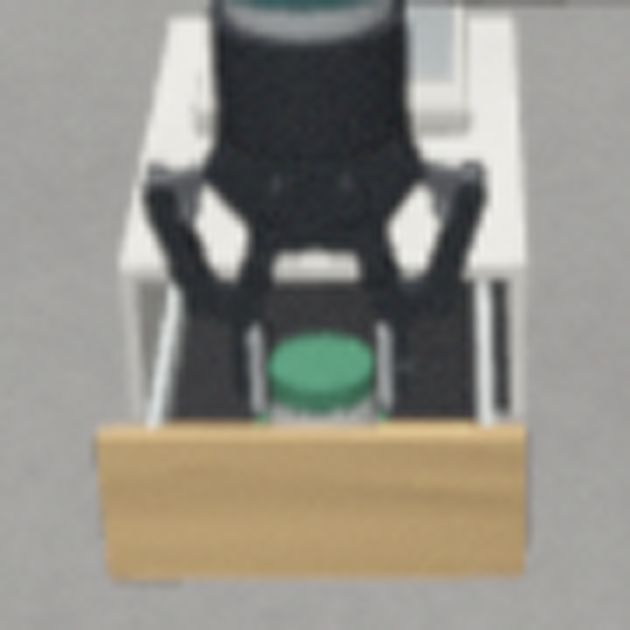

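Floor contact came at state z=0.0177, exactly as expected for the nest floor. The tin sits level between the ring slivers. I'll relax 0.5 mm, open and retract.

```bash
python3 -m jog '[0,0,-0.5,0,0,0,0,0,-0.5,0,0,0]'; python3 -m jog '[0,0,0,0,0,0,0,0,0,0,0,0,0,0,0,0,0,0,0,0,0,0,0,0]' 0.25; python3 -m jog '[0,0,-5,0,0,0,0,0,-20,0,0,0,0,0,-50,0,0,0,0,0,-90,0,0,0,0,0,-110,0,0,0,0,0,-110,0,0,0]'
python3 -c "
from h import *
s=get_image('side');save(s,'s14.png',(220,140,90,90),7)"
```

```text
clock: 12.0
position: [0.5429, 0.0338, 0.0177]
ee_rot: [0.0, 0.719, 0.695, 0.0]
contact_force: [-1.7, 0.4, 5.6]
width: 0.0431
clock: 12.5
position: [0.5428, 0.0338, 0.017]
ee_rot: [-0.0, 0.719, 0.695, -0.0]
contact_force: [0.3, -1.0, 0.2]
width: 0.064
clock: 13.25
position: [0.5444, 0.0338, 0.1299]
ee_rot: [0.002, 0.719, 0.695, 0.002]
contact_force: [0.7, -1.4, -0.3]
width: 0.0643
```

View pics/s14.png

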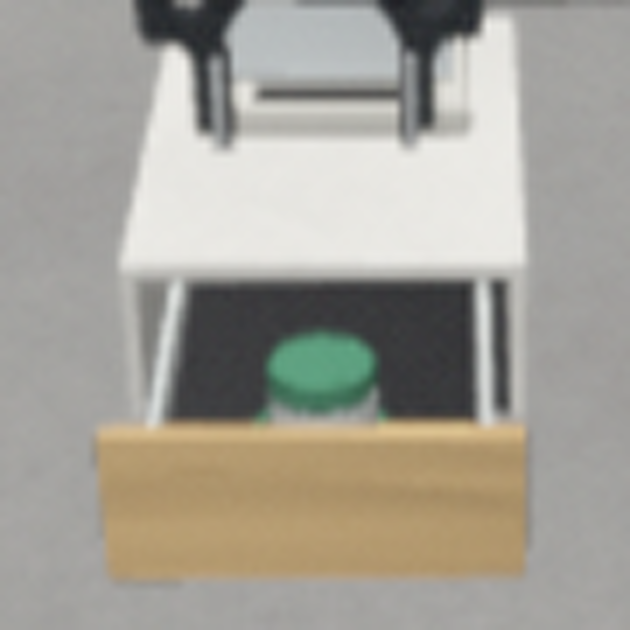

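The tin stands centred, with its lid at crop (322,370). Next: move in front of the wooden panel, close the fingers and descend.

```bash
python3 -m jog '[-40,0,0,0,0,0,-90,0,0,0,0,0,-125,0,0,0,0,0,-125,0,0,0,0,0,-125,0,0,0,0,0,-125,0,0,0,0,0]' 1 30
python3 -c "
from h import *
s=get_image('side');save(s,'s15.png',(200,110,130,130),5)
t=get_image('top');save(t,'t15.png',(180,160,130,120),5);todo([.5395,-.092,.015])"
```

```text
clock: 14.05
position: [0.5381, -0.09, 0.1268]
ee_rot: [-0.001, 0.719, 0.695, -0.0]
contact_force: [0.4, 0.0, -0.8]
width: -0.0001
t [ -2.    1.2 112. ] w [-0.02 -0.01  0.1 ] clock 14.15 width -0.00021658831526765005
```

View pics/t15.png

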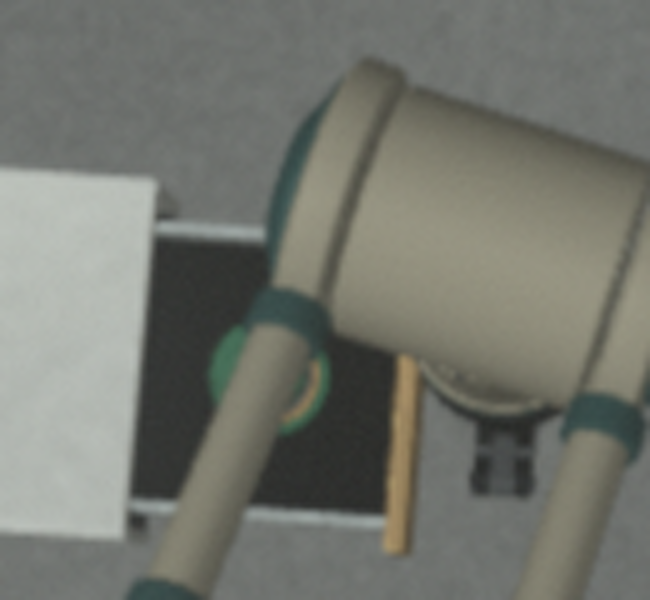

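View pics/s15.png

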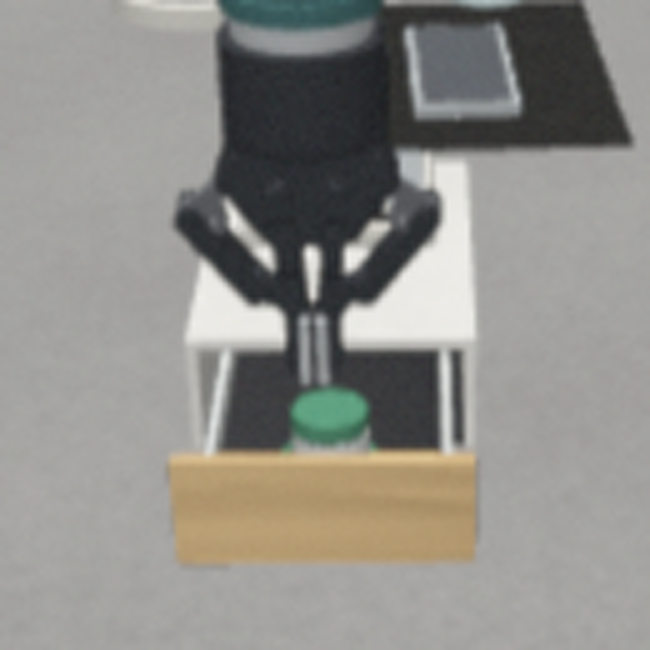

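```bash
python3 -m jog '[-2,1,40,0,0,0,-2,1,80,0,0,0,-2,1,105,0,0,0,-2,1,108,0,0,0,-2,1,108,0,0,0]'
python3 -c "
from h import *
s=get_image('side');save(s,'s16.png',(200,110,130,130),5)
for z in (.01,.02,.03,.04,.05): print(z,(proj(s,[.5395,-.103,z])-[200,110])*5)
t=get_image('top');save(t,'t16.png',(180,160,130,120),5)"
```

```text
clock: 14.78
position: [0.5401, -0.0929, 0.0198]
ee_rot: [0.0, 0.719, 0.695, 0.0]
contact_force: [-0.1, -0.6, 0.2]
width: 0.0003
0.01 [[325.00065986 618.61445543]]
0.02 [[324.34830482 603.10164434]]
0.03 [[323.68866397 587.41030315]]
0.04 [[323.02161956 571.53744937]]
0.05 [[322.34705146 555.48003655]]
```

View pics/t16.png

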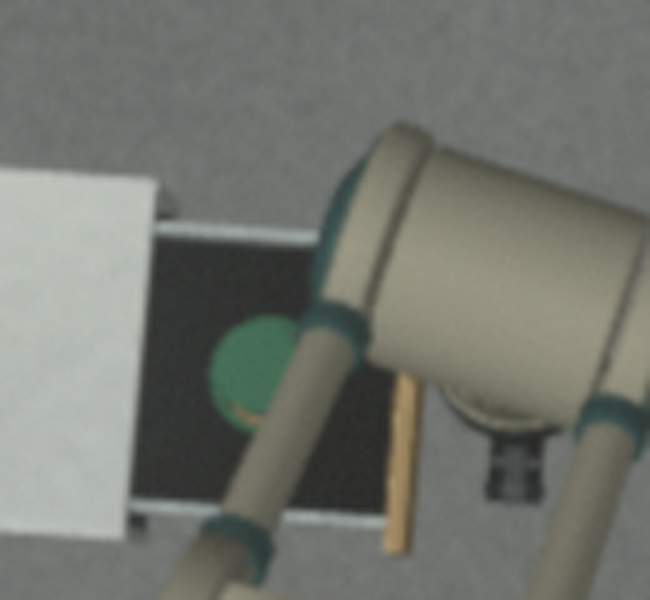

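View pics/s16.png

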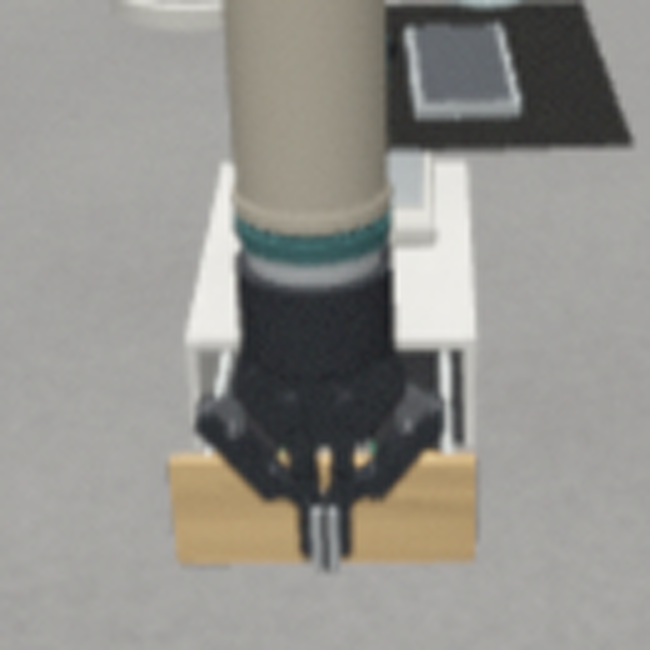

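Tips at crop (325,570), about z=0.040. I'll lower 12 mm to press near mid-height, then approach.

```bash
python3 -m jog '[0,0,12,0,0,0,8,0,12,0,0,0,18,0,12,0,0,0,24,0,12,0,0,0,28,0,12,0,0,0,28,0,12,0,0,0]'; python3 -m jog '[2,0,0,0,0,0,4,0,0,0,0,0,6,0,0,0,0,0,8,0,0,0,0,0,8,0,0,0,0,0]'
```

```text
clock: 15.62
position: [0.5404, -0.0648, 0.0073]
ee_rot: [0.0, 0.719, 0.695, 0.0]
contact_force: [-0.7, -0.8, 0.8]
width: -0.0001
clock: 16.25
position: [0.5407, -0.0571, 0.0072]
ee_rot: [0.0, 0.719, 0.695, -0.0]
contact_force: [0.0, 0.7, -0.5]
width: 0.0001
```

```bash
python3 -m jog '[2,0,0,0,0,0,3,0,0,0,0,0,3,0,0,0,0,0]'; python3 -m jog '[2,0,0,0,0,0,3,0,0,0,0,0,3,0,0,0,0,0]'
```

```text
clock: 16.62
position: [0.5408, -0.0545, 0.0072]
ee_rot: [0.0, 0.719, 0.695, -0.0]
contact_force: [-1.3, -3.9, -0.9]
width: -0.0001
clock: 17.0
position: [0.5409, -0.051, 0.0072]
ee_rot: [0.0, 0.719, 0.695, 0.0]
contact_force: [0.2, -4.0, -0.9]
width: -0.0
```

Contact near y≈-0.055 with about 4 N of spring force. I'll push smoothly with ramps.

```bash
python3 -m jog '[1,0,0,0,0,0,4,0,0,0,0,0,9,0,0,0,0,0,14,0,0,0,0,0,19,0,0,0,0,0,24,0,0,0,0,0,29,0,0,0,0,0,33,0,0,0,0,0,35,0,0,0,0,0,36,0,0,0,0,0]'; python3 -m jog '[1,0,0,0,0,0,4,0,0,0,0,0,8,0,0,0,0,0,13,0,0,0,0,0,17,0,0,0,0,0,20,0,0,0,0,0,23,0,0,0,0,0,25,0,0,0,0,0,26,0,0,0,0,0,26,0,0,0,0,0]'
python3 -c "
from h import *
s=get_image('side');save(s,'s17.png',(200,110,130,130),5)
t=get_image('top');save(t,'t17.png',(150,160,130,120),5)"
```

```text
clock: 18.25
position: [0.5425, -0.0156, 0.0073]
ee_rot: [0.001, 0.719, 0.695, -0.0]
contact_force: [-0.2, -5.9, -0.5]
width: 0.0004
clock: 19.5
position: [0.5436, 0.01, 0.0073]
ee_rot: [0.001, 0.719, 0.695, -0.0]
contact_force: [2.0, -6.9, -0.1]
width: -0.0002
```

View pics/t17.png

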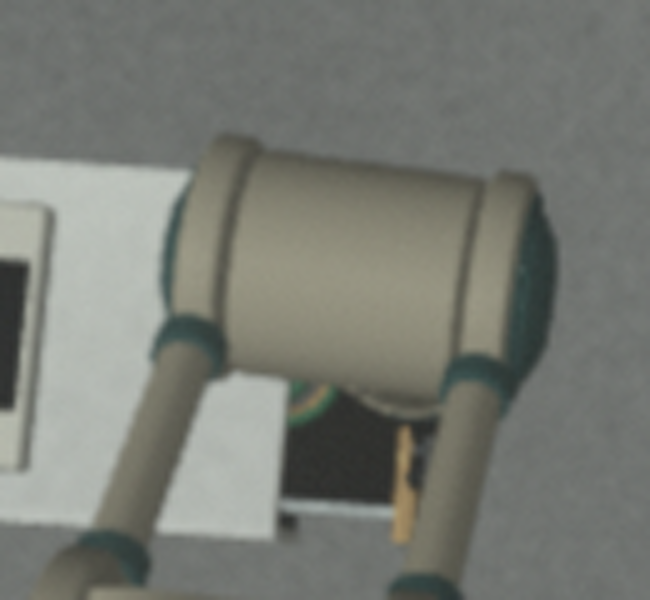

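View pics/s17.png

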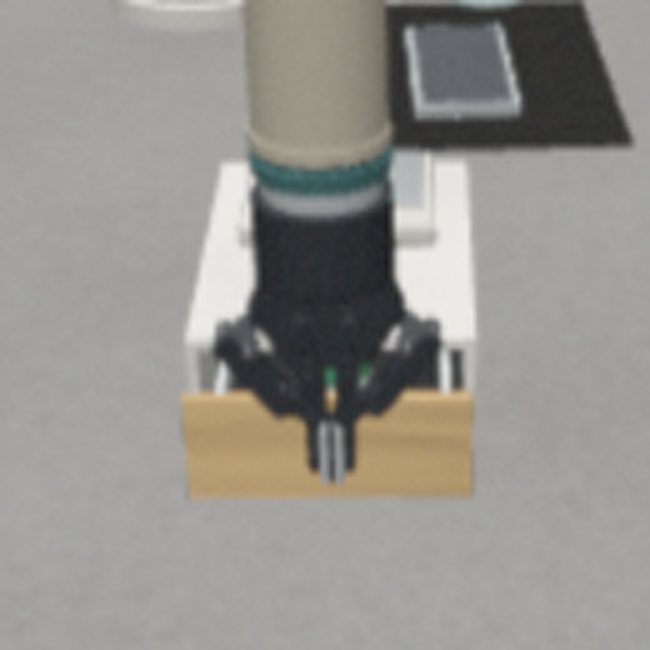

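```bash
python3 -m jog '[2,0,0,0,0,0,4,0,0,0,0,0,6,0,0,0,0,0,8,0,0,0,0,0,9,0,0,0,0,0]'
```

```text
clock: 20.23
position: [0.544, 0.0188, 0.0073]
ee_rot: [0.001, 0.719, 0.695, -0.0]
contact_force: [1.1, -7.7, -0.3]
width: 0.0001
```

```bash
python3 -m jog '[1,0,0,0,0,0,2,0,0,0,0,0]'
```

```text
clock: 20.48
position: [0.544, 0.0206, 0.0073]
ee_rot: [0.001, 0.719, 0.695, -0.0]
contact_force: [1.2, -9.5, 0.3]
width: 0.0001
```

```bash
python3 -m jog '[1,0,0,0,0,0,2,0,0,0,0,0]'
```

```text
clock: 20.72
position: [0.5441, 0.0225, 0.0073]
ee_rot: [0.001, 0.719, 0.695, -0.0]
contact_force: [0.6, -8.3, -0.1]
width: 0.0001
```

```bash
python3 -m jog '[1,0,0,0,0,0,2,0,0,0,0,0]'
```

```text
clock: 20.98
position: [0.5442, 0.0245, 0.0073]
ee_rot: [0.001, 0.719, 0.695, -0.0]
contact_force: [0.8, -8.7, -0.6]
width: -0.0001
```

```bash
python3 -m jog '[1,0,0,0,0,0,2,0,0,0,0,0]'
```

```text
clock: 21.22
position: [0.5442, 0.0255, 0.0073]
ee_rot: [0.002, 0.719, 0.695, -0.001]
contact_force: [0.9, -12.6, -0.3]
width: -0.0
```

Force is rising at the stop. I'll hold and read again.

```bash
python3 -m jog '[0,0,0,0,0,0]'
```

```text
clock: 21.35
position: [0.5442, 0.0256, 0.0073]
ee_rot: [0.002, 0.719, 0.695, -0.001]
contact_force: [1.6, -11.0, -0.2]
width: 0.0001
```

```bash
python3 -m jog '[1,0,0,0,0,0,1,0,0,0,0,0]'
```

```text
clock: 21.6
position: [0.5443, 0.0261, 0.0073]
ee_rot: [0.002, 0.719, 0.695, -0.001]
contact_force: [0.2, -12.6, -1.2]
width: -0.0001
```

```bash
python3 -m jog '[1,0,0,0,0,0,1,0,0,0,0,0]'
```

```text
clock: 21.85
position: [0.5443, 0.0266, 0.0074]
ee_rot: [0.002, 0.718, 0.696, -0.002]
contact_force: [0.3, -13.9, -1.9]
width: 0.0003
```

At 14 N, within the 12–18 N sure band. Now easing back slowly.

```bash
python3 -m jog '[-2,0,0,0,0,0,-4,0,0,0,0,0,-6,0,0,0,0,0,-8,0,0,0,0,0,-10,0,0,0,0,0]'; python3 -m jog '[-1,0,0,0,0,0,-3,0,0,0,0,0,-5,0,0,0,0,0]'
```

```text
clock: 22.48
position: [0.5438, 0.0195, 0.0073]
ee_rot: [0.001, 0.719, 0.695, 0.0]
contact_force: [1.1, -4.0, -1.1]
width: -0.0
clock: 22.85
position: [0.5425, 0.0158, 0.0071]
ee_rot: [-0.001, 0.719, 0.695, 0.0]
contact_force: [-0.0, 0.6, 0.2]
width: 0.0001
```

Force went to zero at y=0.0158, so the catch took it. Retreating clear and checking.

```bash
python3 -m jog '[-10,0,0,0,0,0,-30,0,0,0,0,0,-60,0,0,0,0,0,-80,0,-30,0,0,0,-100,0,-70,0,0,0,-120,0,-110,0,0,0,-140,-40,-130,0,0,0,-160,-90,-130,0,0,0,-170,-140,-130,0,0,0,-170,-140,-130,0,0,0]'
python3 - <<'E'
from h import *
s=get_image('side');save(s,'s18.png',(190,100,150,150),5)
t=get_image('top');save(t,'t18.png',(80,160,200,130),4);cv2.imwrite('pics/t18f.png',t['frame'][:,:,::-1])
m=cv2.inRange(hsv(t),(8,90,90),(25,255,255));m[:150]=0
for b in blobs(m,20): print(b)
E
```

```text
clock: 24.1
position: [0.3931, -0.1504, 0.137]
ee_rot: [-0.001, 0.72, 0.694, -0.001]
contact_force: [0.7, 0.5, 0.8]
width: 0.0
([226, 200, 9, 68, 226], array([230.21238938, 233.24778761]))
```

View pics/s18.png

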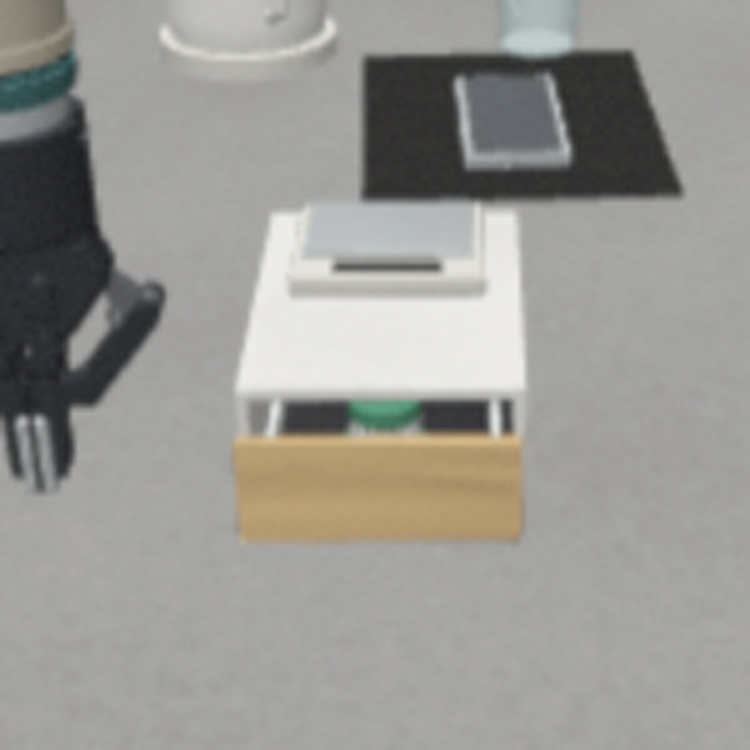

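View pics/t18f.png

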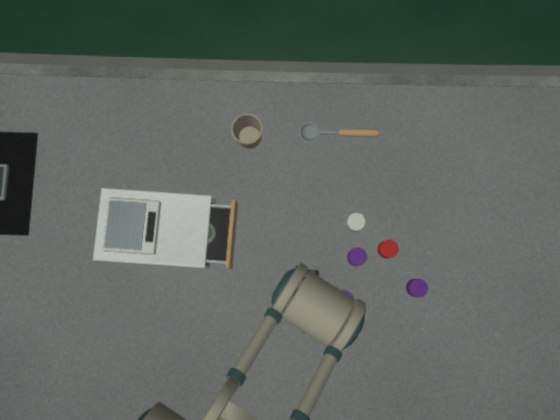

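The drawer is held in: the front is at top column 230 (it was 261), about 73 mm of travel. The tin is upright under the roof's edge, and the white tin (356,222) and cup (247,130) haven't moved. I'll wait and re-check.

```bash
python3 -m jog '[0,0,0,0,0,0,0,0,0,0,0,0,0,0,0,0,0,0,0,0,0,0,0,0,0,0,0,0,0,0,0,0,0,0,0,0,0,0,0,0,0,0,0,0,0,0,0,0,0,0,0,0,0,0,0,0,0,0,0,0]' >/dev/null;python3 -m jog '[0,0,0,0,0,0,0,0,0,0,0,0,0,0,0,0,0,0,0,0,0,0,0,0,0,0,0,0,0,0,0,0,0,0,0,0,0,0,0,0,0,0,0,0,0,0,0,0,0,0,0,0,0,0,0,0,0,0,0,0]'
python3 - <<'E'
from h import *
s=get_image('side');save(s,'s19.png',(190,100,150,150),5)
t=get_image('top');H=hsv(t)
m=cv2.inRange(H,(8,90,90),(25,255,255));m[:150]=0
for b in blobs(m,20): print("front",b, plane(t,b[1],.07))
k=np.zeros((420,560),np.uint8);k[205:245,335:375]=cv2.inRange(H,(0,0,150),(180,60,255))[205:245,335:375]
print("white",[b[1] for b in blobs(k,50)])
a=cv2.imread('pics/top0.png')[:,:,::-1].astype(int)
print("cup diff",np.abs(a[105:155,225:270]-t["frame"][105:155,225:270]).max())
ss=hsv(s);k=np.zeros((420,560),np.uint8);k[175:200,250:290]=cv2.inRange(ss,(60,90,40),(95,255,255))[175:200,250:290];print("lid side",blobs(k,5))
E
```

```text
clock: 26.7
position: [0.3973, -0.1503, 0.1372]
ee_rot: [0.0, 0.719, 0.695, -0.0]
contact_force: [-0.3, 0.3, 0.0]
width: 0.0002
front ([226, 200, 9, 68, 230], array([230.20434783, 233.66956522])) [[0.54013035 0.0350471  0.07      ]]
white [array([355.89344262, 221.0204918 ])]
cup diff 6
lid side [([260, 181, 14, 4, 48], array([266.5       , 182.29166667]))]
```

View pics/s19.png

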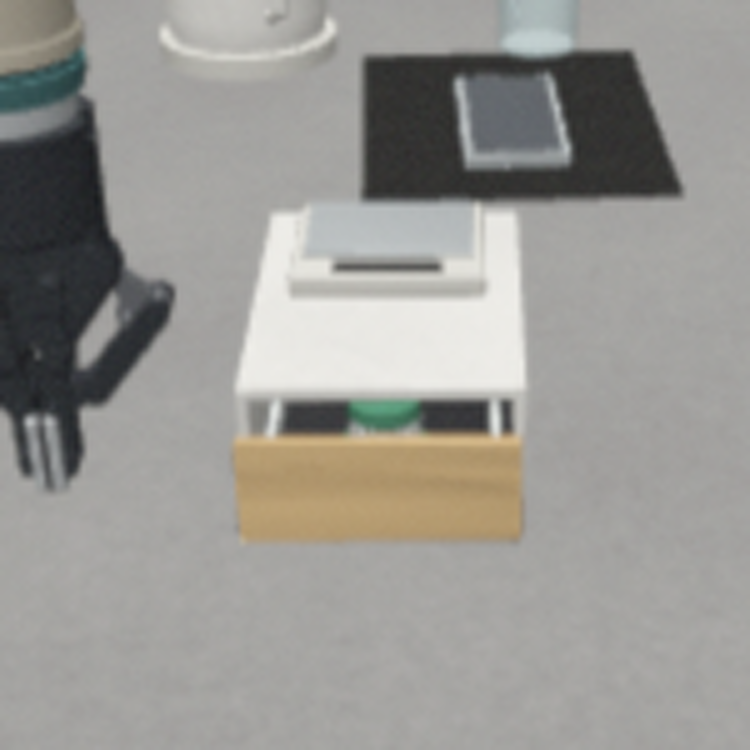

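Nothing changed over 2.5 s: the front is still at column 230.2, and the tin is upright and centred.

```bash
python3 -c "
from rig import *
print(sign_off())"
```

```text
the job is handed in; nothing more can be done
None
```

The green-lidded tin is standing in the nest, and the drawer is shut and staying shut by itself. I handed the job in at about 27 s.

- **Placing the tin:** it touched the nest floor at the expected height, with a contact force of about 7 N. I then opened the gripper and backed straight up.
- **Pressing the drawer:** I pushed the wooden front until it met the stop. The highest force reading was about 14 N, and the catch took it.
- **Last checks:** over 2.5 s with the arm clear, the front did not move and was about 73 mm further in than at the start. The tin stayed upright in the nest. The white-lidded tin and the cup are where they were.

**Problems along the way:**
- **Height mismatch:** the fingertips were about 30 mm higher in the images than the reported tool position implied. I set heights from the images and contact forces instead.
- **Stray move:** before the grasp I accidentally sent one extra 14 mm downward move. It touched nothing, and I corrected it.

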